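Load two hook-on cutlery caddies onto a worktop rail

ROBOT

A 6-joint arm with a two-finger parallel gripper is mounted at the origin on a cart in front of the work surface, level with it; the furniture and walls round the work are solid. World frame = base frame: x ahead of the robot, y to its left, z up, the work surface at z = 0. Lengths are in m, angles in degrees, forces in N, time in s.
With the tool pointing down it reaches from about 0.375 to 0.9 m from the base axis. Payload 3.1 kg.
Tool frame: the origin (TCP) lies on the centre line of the jaws, within the pads' length; the fingertips stand 8 mm ahead of it and the grasp point (between the pads) lies 11 mm behind it; z points along the fingers, y is the line along which they close (so a half turn about z gives the same grasp; the last joint's range is limited). The gripper opens to 87 mm and grips with 3 to 60 N. Pads are 19 mm wide; open, the fingers measure 117 mm over their backs; the gripper's body (75 mm by 190 mm) begins 51 mm behind the grasp point.
Start: joints at [-75.946, 30.224, 82.088, -0, 67.689, -10.227], TCP at [0.257, -0.57, 0.231] pointing down, gripper open.
Joint ranges: [-176.69, 176.69], [-43.24, 126.21], [12.49, 139.97], [-82, 262], [0, 151.66], [-163.58, 163.58]. Speed limits (degrees/s): [159.86, 159.86, 180, 180, 180, 180].

INTERFACE

Orientations are given as a 3x3 rotation matrix whose columns are the frame's x, y, z axes.
In Python, from rig import * gives the robot as it stands.
- The arm moves only by the tool step_arm, never from a script. Its argument "targets" is a list of rows, each a list of 5 numbers: the opening, from -1 (shut) to 1 (fully open), then the shift along the world's x, y, z normalised to -1 to 1, where 1 is 0.25 m, then the turn about the world's z normalised to -1 to 1, where 1 is 180 degrees. In form: [[fingers, x, y, z, turn], ...]. A call has 1 to 20 rows; each row is the pose to reach, as a shift and turn from the pose commanded when the call began, turning the shorter way round; what a row does not reach only later rows make up. A row lasts 1/10 s, in which the tool goes at most 50 mm and 8.59 degrees, less where a joint would pass 70% of its speed; a pose out of reach is approached as far as the arm can. A call with a number of a shift or a turn outside -1 to 1 is refused whole. A call with a gripper value outside its range is refused whole. The fingers move at their own pace and stop on an object; the grip force is fixed at half the most. Time passes only in rows, so rows that repeat a pose let the fingers close. It gives the time, the measured TCP pose, the force, the opening and the grip force at its end, in the units of the state.
- read_state(): the state, without advancing time (a new reading comes with each control period).
- capture(name): name is "side" or "top"; returns a dict with "color" (384x512x3 uint8, red, green, blue), "mtx" (3x3 intrinsics, pixels), "k1" (the pictures are not rectified: a ray, as slopes to the right and down, at radius r is drawn at 1 + k1 r^2 times it, then the intrinsics apply), "pose" (4x4, takes a point from camera to world coordinates). Camera axes: x right, y down, z forward; pixel columns grow to the right and rows downward; lengths in m; the calibration is good to about 2 mm. A picture is of the moment at which its call begins. There is no depth.
- hand_in(): hands the job in; it is judged then, once.
The state is a dict: "time_s": time; "joint_positions": joint angles; "qvel": joint speeds; "tau": joint torques, N m; "position": TCP position; "tcp_rot": TCP orientation; "force": force on the tool from outside, world axes, zero at the start; "moment": the same for the moment, N m; "opening": opening from 0.0 (shut) to 1.0 (fully open); "grasp_force": force on a finger pad.
Only numpy, scipy, OpenCV 4.12 (cv2) and the standard library are available. Lean on these libraries where they do the work, as an engineer would, in place of code of your own. Each camera call takes 0.05 s, during which the arm holds its last target. There are 200 camera calls.

TASK

First slide the tall caddy that already hangs on the worktop rail along under the shelf until it is flush against the stop collar, with both its hooks on the rail. Then hang the low caddy, which stands on the worktop, by both hooks on the open part of the rail and slide it along under the shelf until its middle is straight below the pointer clip on the shelf's edge, leaving the tall one against the collar. Leave the pointer and everything else on the worktop and shelf standing where it is.

Things in the scene. Friction and masses are not known exactly. Their poses are not given: they have to be found in the camera images.
- stand: Fixed rail stand, black steel frame on two wooden feet (160 mm deep, x=-60 to 100, at y=+-245 mm), 514 mm wide, 259 mm high. Origin: on the worktop straight below the rail's middle; x to its back (away from the robot), y along the rail to the robot's left, z up. It stands turned up to 0.13 rad.
- rail_mid (a point): Middle of the steel rail on its centre line: stand frame (0, 0, 215 mm); axes as the stand's. The rail is polished (caddies slide easily), 10 mm thick, from y=-240 to 240, ending in 14 mm uprights at y=+-245. A rest bar, 8 mm thick, runs parallel at stand x=-7, z=145 mm; hung caddies lean their backs on it.
- shelf_end (a point): Front left lower corner of the wooden shelf board: stand frame (-27, 70, 243 mm); axes as the stand's. The board (x=-27 to 85, y=-265 to 70, z=243 to 259 mm) covers the right of the rail: there a caddy slides, but cannot be lifted on or off, and a gripper holding it must lean its top 30 to 45 degrees towards the robot to clear the board. Left of it the rail is open above.
- stop (a point): On the rail's centre line at the left (+y) face of the stop collar, a 26 mm ring fixed on the rail near its right end: stand frame (0, -200, 215 mm); axes as the stand's.
- pointer_tip (a point): Lower tip of the small steel pointer clip (12 mm wide, standing 4 mm proud) on the shelf's front edge: stand frame x=-29.5, z=234 mm, y from -65 to 30 mm; axes as the stand's. The clip would slide if hit.
- tall_caddy: Open steel cutlery caddy 64 mm wide (y), 44 mm deep (x), 100 mm high, walls 3 mm, about 0.22 kg. Origin: centre of the underside; x to its back, z up. From the ends of its back two 12 mm straps rise to gable-shaped hooks (tops 162 mm, back lips end 128 mm above the origin) over the rail. Hangs on the rail at the start, square to it. Flat sides: grip across y, e.g. 75 mm up.
- tall_caddy_seat (a point): Where the rail's centre line lies in the tall caddy's hooks when hung: 36 mm behind and 150 mm above its origin, mid-width. Axes as the caddy's.
- tall_caddy_edge (a point): Right (-y) end of the tall caddy's hooks at rail height: 36 mm behind, 32 mm right of and 150 mm above its origin. Meets stop when the caddy is flush against the collar.
- low_caddy: Caddy like the tall one, but 56 mm wide (y), 44 mm deep, 75 mm high, about 0.16 kg. Origin: centre of the underside; x to its back, z up. Hook tops 137 mm, back lips end 103 mm above the origin: 27 mm above its hung height they pass over the rail. Stands upright on the worktop, hooks to the back, turned up to 0.35 rad. Flat sides: grip across y, e.g. 50 mm up.
- low_caddy_seat (a point): Where the rail's centre line lies in the low caddy's hooks when hung: 36 mm behind and 125 mm above its origin, mid-width; axes as the caddy's. The hooks are 24 mm wide inside (12 mm to the front and back of here), with flared back lips, and centre themselves on the rail.
- salt_shaker: Bystander: salt shaker, 44 mm across, 90 mm high, on the worktop. Origin: centre of the underside, z up.
- pepper_mill: Bystander: dark wooden pepper mill, 58 mm across, 160 mm high, on the worktop. Origin: centre of the underside, z up.
- egg_cup: Bystander: wooden egg cup, 45 mm across, 56 mm high, on the worktop at the left. Origin: centre of the underside, z up.
- spice_left: Bystander: spice jar with red cap, 45 mm across, 106 mm high, the left one on the shelf board. Origin: centre of the underside, z up.
- spice_right: Bystander: the right spice jar on the shelf board, same size. Origin: centre of the underside, z up.

How it is judged:
By the outcome, as a careful person would: the job done as asked, in the order asked, and still so for the second after the job is handed in, with the robot touching nothing.
It also fails if it takes over 58 s, if anything falls off the work surface, if the arm or the gripper's body presses on something with over 40 N, if the wrist force passes 120 N, or if a joint passes its speed limit or range.

## Working session

There is one attempt and no reset: what is moved stays moved. The work goes in short steps, Python scripts to look and compute and a tool call to move; the robot and the scene stay as the last step left them, time stands still between calls to the robot, and variables do not carry over. Pictures are saved under pics/ and viewed, at most 10 in all, crops included, and the job is handed in when it is done.

Besides the shell and the picture viewer there is one more tool, called after "Call:" as name(argument=value, ...) on one line, values as JSON. step_arm: Moves the arm, as the interface text tells. Scaled input: -1 to 1 covers 0.25 m each way for a shift and 180 degrees each way for a turn. Its arguments: {"type":"object","properties":{"targets":{"type":"array","items":{"type":"array","items":{"type":"number"}}}},"required":["targets"]}

```bash
mkdir -p pics; ls
python3 - <<'E'
from rig import *
import cv2
s=read_state()
for k in ("time_s","position","tcp_rot","opening","force"): print(k,s[k])
for n in ("side","top"):
    c=capture(n); cv2.imwrite(f"pics/{n}0.png",cv2.resize(c["color"][:,:,::-1],(800,600),interpolation=cv2.INTER_CUBIC))
    print(n,c["mtx"].tolist() if hasattr(c["mtx"],"tolist") else c["mtx"],c["k1"],c["pose"])
E
```

```text
pics
time_s 0.0
position [ 0.2568785  -0.56899254  0.2295608 ]
tcp_rot [[ 9.11496856e-01  4.11306687e-01 -5.39407223e-04]
 [ 4.11306871e-01 -9.11494502e-01  2.10486041e-03]
 [ 3.74076443e-04 -2.14043554e-03 -9.99997639e-01]]
opening 0.9985721931232714
force [ 0.43202103  0.05298072 -0.11739099]
side [[494.6624566760841, 0.0, 246.5894107977201], [0.0, 494.6624566760841, 190.8450209459838], [0.0, 0.0, 1.0]] 0.04361178357649285 [[-0.89140847 -0.25628778  0.37377469  0.1072755 ]
 [-0.45274436  0.54059402 -0.70907027  0.88265777]
 [-0.02033431 -0.80129563 -0.59792293  0.91862463]
 [ 0.          0.          0.          1.        ]]
top [[468.0712697998523, 0.0, 268.2144337862087], [0.0, 468.0712697998523, 189.23031822587467], [0.0, 0.0, 1.0]] -0.1550398026692846 [[-0.01584516 -0.98478074  0.17307751  0.40771101]
 [-0.99986004  0.0165353   0.00254625  0.01438372]
 [-0.00536939 -0.17301294 -0.98490492  1.25137213]
 [ 0.          0.          0.          1.        ]]
```

View pics/side0.png

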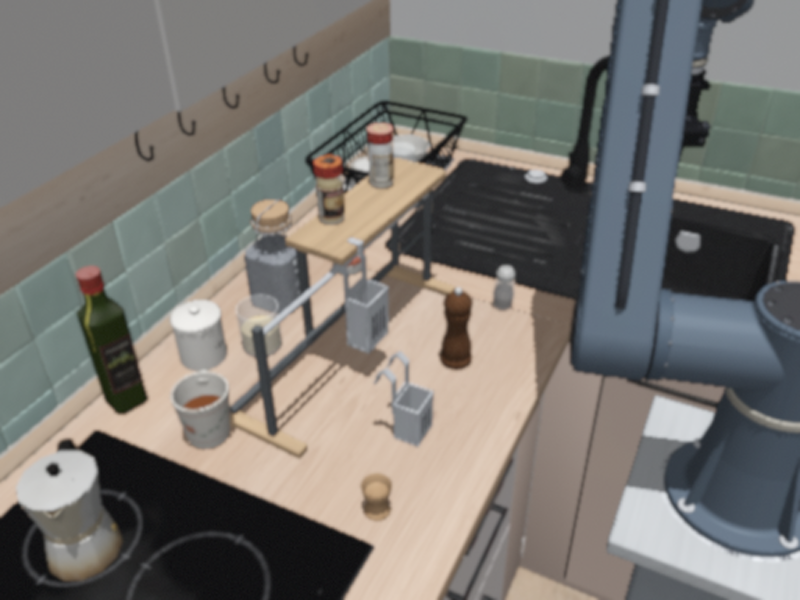

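View pics/top0.png

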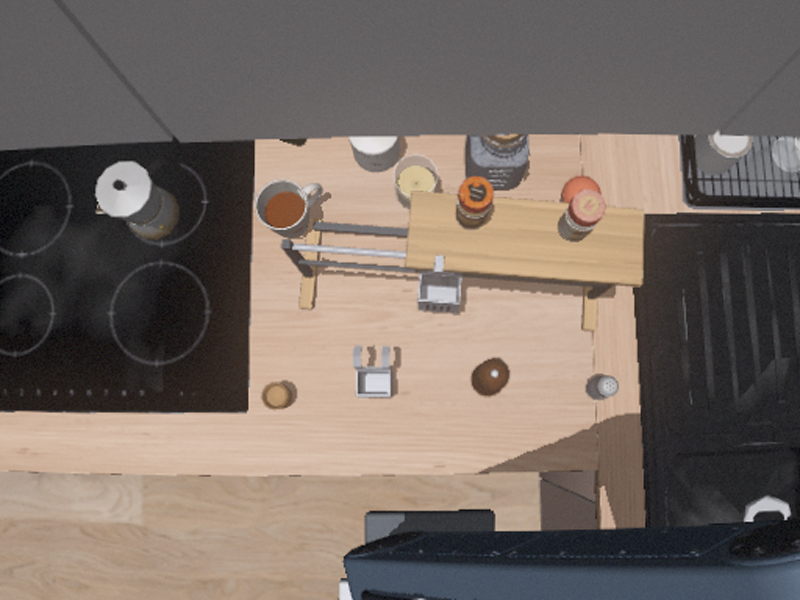

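The side view shows the tall caddy near (367,315), the low caddy near (412,413), the mill at (457,328), the shaker at (505,287) and the egg cup at (376,497). In the top view the shelf corners are near (407,268), (642,285), (643,209) and (411,192). I'll enlarge both to measure.

Run:
```python
from rig import *
import cv2
c=capture("top")["color"][:,:,::-1]; cv2.imwrite("pics/top1.png",cv2.resize(c[102:269,156:422],None,fx=3,fy=3,interpolation=cv2.INTER_CUBIC))
c=capture("side")["color"][:,:,::-1]; cv2.imwrite("pics/side1.png",cv2.resize(c[90:290,140:340],None,fx=3,fy=3,interpolation=cv2.INTER_CUBIC))
```

```text
(no output)
```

View pics/top1.png

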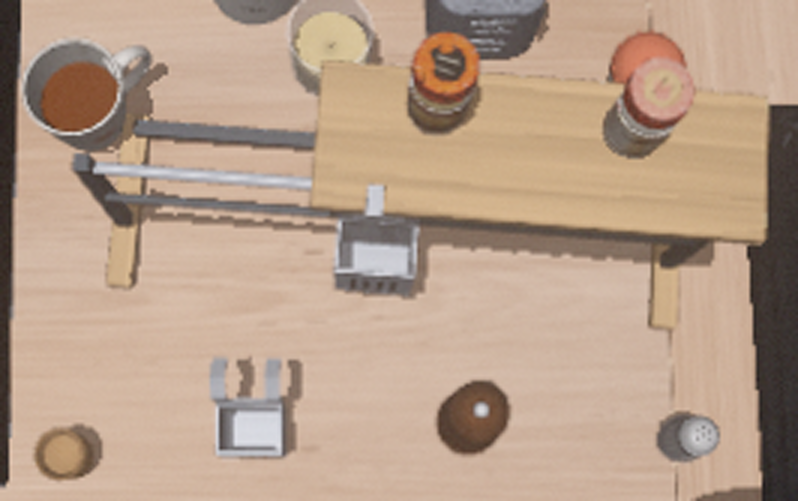

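View pics/side1.png

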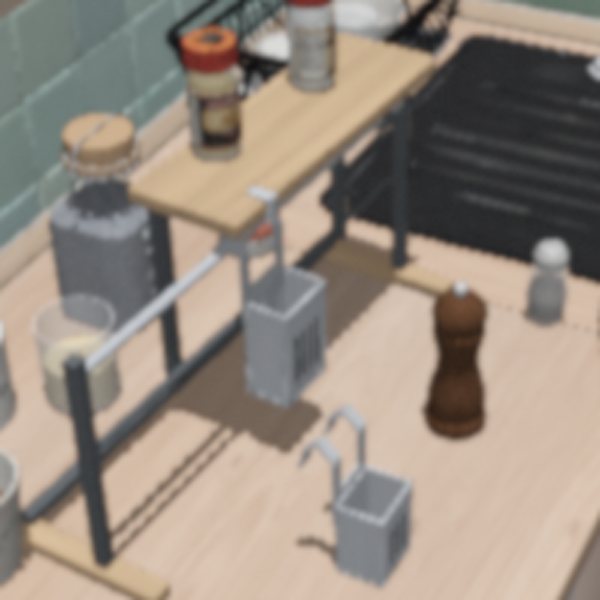

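Call:
step_arm(targets=[[1,0.2,0.2,0.2,0],[1,0.4,0.5,0.2,0],[1,0.4,0.8,0.2,0],[1,0.4,1,0.2,0.05],[1,0.4,1,0.2,0.1],[1,0.4,1,0.2,0.13],[1,0.4,1,0.2,0.13]])

```text
time_s: 0.9
position: [0.3568, -0.3143, 0.2806]
tcp_rot: [[0.669, 0.743, -0.001], [0.743, -0.669, 0.004], [0.002, -0.003, -1.0]]
force: [-0.2, -0.7, -0.0]
opening: 1.001
grasp_force: 0.0
```

The top crop shows the board corners at (313,206), (765,240), (768,98) and (322,62), the clip at about x=375 on the front edge, the tall caddy rim at 334–418 and the low caddy rim at 217–285 by 402–457. The side crop puts the clip at (264,192), the tall caddy under the shelf's left end and the low caddy at (372,530).

```bash
cat > h.py <<'E'
import numpy as np, cv2
from scipy.optimize import least_squares
def proj(c,P):
    T=np.linalg.inv(np.array(c["pose"])); q=(T[:3,:3]@np.atleast_2d(P).T+T[:3,3:]).T
    u=q[:,:2]/q[:,2:]; u=u*(1+c["k1"]*(u**2).sum(1))[:,None]
    K=np.array(c["mtx"]); return u*[K[0,0],K[1,1]]+K[:2,2]
def unproj(c,uv,z):
    K=np.array(c["mtx"]); d=(np.array(uv,float)-K[:2,2])/[K[0,0],K[1,1]]; u=d.copy()
    for _ in range(20): u=d/(1+c["k1"]*(u@u))
    T=np.array(c["pose"]); r=T[:3,:3]@[u[0],u[1],1]; return T[:3,3]+r*(z-T[2,3])/r[2]
def place(p,P):
    a=p[2]; R=np.array([[np.cos(a),-np.sin(a),0],[np.sin(a),np.cos(a),0],[0,0,1]])
    return np.atleast_2d(P)@R.T+[p[0],p[1],0]
def fit(obs,x0):  # obs: list of (cam,local pts,pixels)
    f=lambda p:np.concatenate([(proj(c,place(p,np.array(P)/1e3))-np.array(q)).ravel() for c,P,q in obs])
    s=least_squares(f,x0,loss="soft_l1"); return s.x,f(s.x).reshape(-1,2)
T1=lambda q:np.array(q)/3+[156,102]-[1/3,1/3]
S1=lambda q:np.array(q)/3+[140,90]-[1/3,1/3]
E
python3 - <<'E'
from rig import *
from h import *
t=capture("top"); s=capture("side")
st,r=fit([(t,[[-27,70,259],[-27,-265,259],[85,-265,259],[85,70,259],[0,240,215]],T1([[313,206],[765,240],[768,98],[322,62],[94,168]])),
 (s,[[-27,70,259],[85,70,259],[-27,-265,259],[0,240,215]],S1([[232,226],[133,186],[436,62],[85,365]]))],[.6,0,0])
print("stand",st,r.round(1).tolist())
lo,r=fit([(t,[[-22,28,75],[22,28,75],[22,-28,75],[-22,-28,75]],T1([[217,457],[217,402],[285,402],[285,457]])),
 (s,[[-22,28,75],[22,28,75],[22,-28,75],[-22,-28,75],[-22,28,0]],S1([[386,511],[335,493],[364,461],[411,484],[380,584]]))],[.5,0,0])
print("low",lo,r.round(1).tolist())
ta,r=fit([(t,[[-22,32,165],[22,32,165],[22,-32,165],[-22,-32,165]],T1([[334,275],[337,222],[419,226],[416,281]])),
 (s,[[-22,32,165],[-22,-32,165],[22,32,165],[-22,32,65]],S1([[292,309],[326,276],[245,300],[286,404]]))],[.6,0,0])
print("tall",ta,r.round(1).tolist())
inv=lambda w:(np.array([[np.cos(st[2]),np.sin(st[2])],[-np.sin(st[2]),np.cos(st[2])]])@(np.array(w[:2])-st[:2])*1e3).round(1)
print("tall in stand",inv(ta),"low in stand",inv(lo))
for q in ([375,187],[374,215]): print("clip top",inv(unproj(t,T1(q),.261)))
print("clip side",inv(unproj(s,S1([264,192]),.261)))
for n,q,z in (("mill",[481,410],.16),("salt",[697,437],.09),("egg",[66,452],.056),("jarL",[446,63],.365),("jarR",[660,88],.365)):
    p=unproj(t,T1(q),z); print(n,p.round(3),inv(p))
c=t["color"][:,:,::-1]; cv2.imwrite("pics/top2.png",cv2.resize(c,(800,600),interpolation=cv2.INTER_CUBIC))
E
```

```text
stand [ 0.64430796 -0.03595023 -0.09384451] [[-1.0, 0.0], [1.1, 0.5], [0.9, -1.3], [0.1, -1.2], [-0.5, -0.2], [2.9, 0.3], [-0.9, 0.9], [1.9, -1.4], [-0.1, 3.1]]
low [ 0.47779968  0.09162043 -0.02821895] [[0.2, -2.0], [0.6, -1.2], [0.1, -0.9], [-0.2, -1.7], [-0.3, 4.3], [0.4, 4.2], [1.3, 0.7], [1.6, -1.3], [1.6, 1.7]]
tall [ 0.60973439 -0.01409089 -0.08809611] [[0.2, -0.7], [0.5, -1.3], [0.2, -0.8], [-0.0, -0.8], [-0.3, 3.5], [1.7, 1.7], [0.9, 1.2], [2.9, 2.1]]
tall in stand [-36.5  18.5] low in stand [-177.7  111.4]
clip top [-9.7 24.2]
clip top [-30.4  23.4]
clip side [-15.9  20.2]
mill [ 0.481 -0.092  0.16 ] [-156.9  -71.4]
salt [ 0.46  -0.279  0.09 ] [-161.  -259.2]
egg [0.458 0.252 0.056] [-212.6  268.8]
jarL [ 0.696 -0.057  0.365] [ 53.5 -16. ]
jarR [ 0.677 -0.198  0.365] [  48.  -158.7]
```

View pics/top2.png

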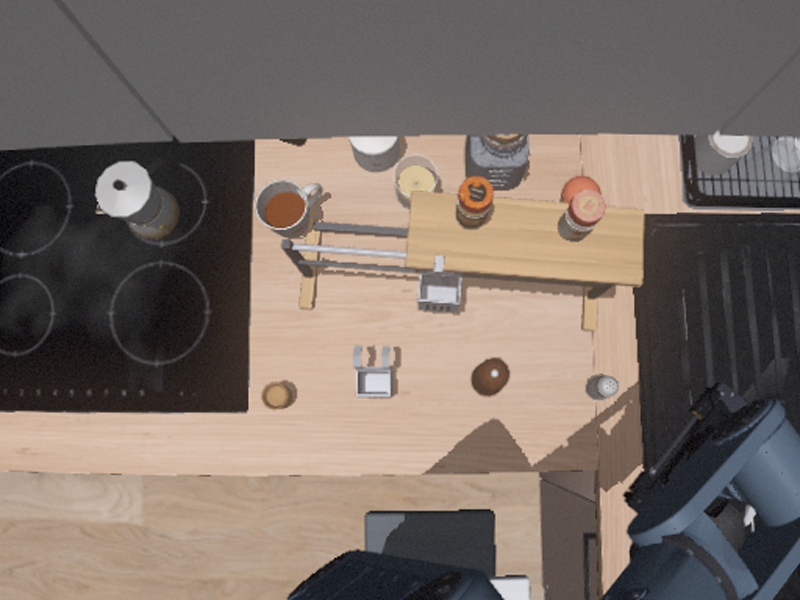

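The top view shows the long black body of the gripper from (630,495) to (735,385), so its 190 mm side lies along the closing axis. I'll bring it square to the rail, left of the tall caddy and above the furniture, to see the wrist's shape.

```bash
cat >> h.py <<'E'
ST=np.array([.6443,-.0360,-.0938])
def W(x,y,z): return place(ST,np.array([x,y,z])/1e3)[0]
def inS(p):
    a=ST[2]; q=np.array([[np.cos(a),np.sin(a)],[-np.sin(a),np.cos(a)]])@(np.array(p[:2])-ST[:2])*1e3; return [*q.round(1),round(p[2]*1e3,1)]
def cmd(s,x,y,z):  # shift to stand-frame pose, tool y along rail
    d=(W(x,y,z)-s["position"])/.25; R=np.array(s["tcp_rot"]); a=np.degrees(ST[2]-np.arctan2(-R[0,1],R[1,1]))
    a=(a+90)%180-90; return d.round(3).tolist(),round(a/180,4)
E
python3 - <<'E'
from rig import *
from h import *
s=read_state()
for w in ((-150,165,260),(-80,165,260),(-74,165,90)): print(W(*w).round(3),cmd(s,*w))
E
```

```text
[0.51  0.142 0.26 ] ([0.612, 1.847, -0.084], np.float64(-0.2951))
[0.58  0.136 0.26 ] ([0.891, 1.821, -0.084], np.float64(-0.2951))
[0.586 0.135 0.09 ] ([0.915, 1.818, -0.764], np.float64(-0.2951))
```

Call:
step_arm(targets=[[1,0.05,0.2,0,-0.04],[1,0.1,0.4,0,-0.09],[1,0.15,0.6,0,-0.13],[1,0.2,0.8,0,-0.18],[1,0.25,1,0,-0.22],[1,0.25,1,0,-0.26],[1,0.25,1,0,-0.295],[1,0.25,1,0,-0.295]])

```text
time_s: 1.8
position: [0.4206, -0.0701, 0.2805]
tcp_rot: [[0.996, -0.094, 0.001], [-0.094, -0.996, -0.001], [0.001, 0.001, -1.0]]
force: [0.3, 0.5, -0.4]
opening: 0.999
grasp_force: 0.0
```

Call:
step_arm(targets=[[1,0.1,0.2,0,0],[1,0.2,0.4,0,0],[1,0.3,0.6,0,0],[1,0.36,0.8,0,0],[1,0.36,0.84,0,0],[1,0.36,0.84,0,0]])

```text
time_s: 2.4
position: [0.5117, 0.142, 0.2801]
tcp_rot: [[0.996, -0.09, 0.001], [-0.09, -0.996, 0.001], [0.001, -0.001, -1.0]]
force: [0.1, 0.3, -0.1]
opening: 1.001
grasp_force: 0.0
```

Run:
```python
from rig import *
from h import *
s=read_state(); print(s["position"],inS(s["position"]),cmd(s,-80,165,260),s["joint_positions"])
t=capture("top"); p=np.array(s["position"])
for h in (.062,.13,.2): print(h,(proj(t,p+[0,0,h])*1.5625).round(),(proj(capture("side"),p+[0,0,h])*1.5625).round())
im=np.hstack([cv2.resize(capture(n)["color"][y:y+290,x:x+210,::-1],(400,552)) for n,y,x in (("top",60,150),("side",10,180))])
cv2.imwrite("pics/a.png",im)
```

```text
[0.51167572 0.14198557 0.28014588] [np.float64(-148.7), np.float64(164.8), np.float64(280.1)] ([0.274, -0.025, -0.081], np.float64(-0.0013)) [3.41761237e+00 1.95664912e+01 9.20967790e+01 4.77802231e-02
 6.82607387e+01 9.85353775e+01]
0.062 [[320. 341.]] [[375. 266.]]
0.13 [[312. 335.]] [[374. 222.]]
0.2 [[302. 327.]] [[372. 172.]]
```

View pics/a.png

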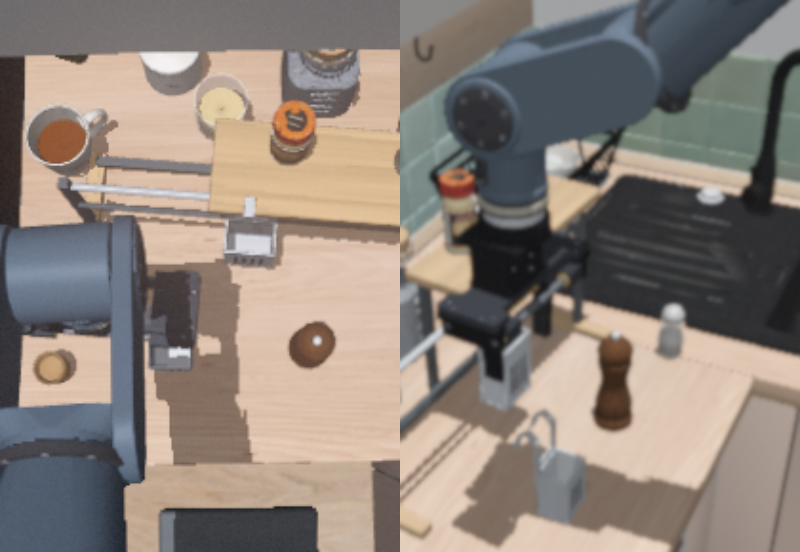

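The top view (left half) shows the gripper's body sticking out to (200,320), beside the tall caddy at (250,240). The side view shows the flange about as slim as the body. The tool can only point down, so I'll push the tall caddy with the side of the gripper, kept clear of the board.

Run:
```python
from rig import *
from h import *
s=read_state()
for w in ((-87,170,280),(-87,170,90)): print(cmd(s,*w))
```

```text
([0.256, 0.011, -0.002], np.float64(0.0009))
([0.256, 0.011, -0.762], np.float64(0.0009))
```

Call:
step_arm(targets=[[0,0.13,0.01,0,0.044],[0,0.256,0.01,0,0.044],[0,0.256,0.01,-0.15,0.044],[0,0.256,0.01,-0.3,0.044],[0,0.256,0.01,-0.45,0.044],[0,0.256,0.01,-0.6,0.044],[0,0.256,0.01,-0.7,0.044],[0,0.256,0.01,-0.76,0.044],[0,0.256,0.01,-0.76,0.044]])

```text
time_s: 3.6
position: [0.5718, 0.1413, 0.0883]
tcp_rot: [[0.999, 0.042, -0.005], [0.042, -0.999, -0.0], [-0.005, 0.0, -1.0]]
force: [-1.3, -0.3, 0.5]
opening: 0.501
grasp_force: 0.0
```

Call:
step_arm(targets=[[0,-0.003,-0.03,0,0],[0,-0.006,-0.06,0,0],[0,-0.008,-0.08,0,0],[0,-0.01,-0.1,0,0],[0,-0.012,-0.12,0,0],[0,-0.014,-0.14,0,0],[0,-0.016,-0.16,0,0],[0,-0.018,-0.18,0,0],[0,-0.02,-0.2,0,0]])

```text
time_s: 4.5
position: [0.5686, 0.0927, 0.0906]
tcp_rot: [[0.999, 0.044, 0.0], [0.044, -0.999, 0.0], [0.0, -0.0, -1.0]]
force: [-0.0, 1.4, 1.4]
opening: 0.499
grasp_force: 0.0
```

Run:
```python
from rig import *
from h import *
s=read_state(); print(s["position"],inS(s["position"]),s["force"])
im=np.hstack([cv2.resize(capture(n)["color"][y:y+210,x:x+210,::-1],(400,400),interpolation=2) for n,y,x in (("top",80,170),("side",80,150))])
cv2.imwrite("pics/b.png",im)
```

```text
[0.56855949 0.09267286 0.09058929] [np.float64(-87.5), np.float64(121.0), np.float64(90.6)] [-0.04326143  1.35887192  1.41675391]
```

View pics/b.png

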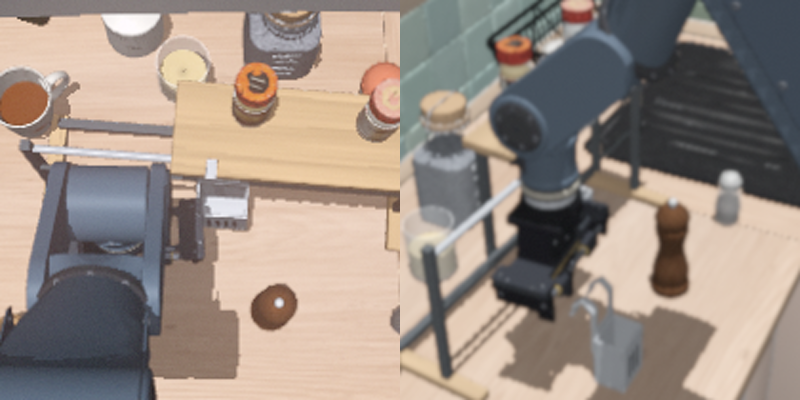

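The body touches the tall caddy's left side and has already pushed it about 20 mm past the clip at (211,165), with about 1.4 N. I'll go on pushing.

Call:
step_arm(targets=[[0,-0.003,-0.032,0,0],[0,-0.006,-0.064,0,0],[0,-0.009,-0.096,0,0],[0,-0.012,-0.128,0,0],[0,-0.015,-0.16,0,0],[0,-0.018,-0.192,0,0],[0,-0.021,-0.224,0,0],[0,-0.024,-0.256,0,0],[0,-0.027,-0.288,0,0],[0,-0.03,-0.32,0,0],[0,-0.033,-0.352,0,0],[0,-0.036,-0.384,0,0],[0,-0.039,-0.416,0,0],[0,-0.042,-0.448,0,0],[0,-0.045,-0.48,0,0],[0,-0.048,-0.505,0,0],[0,-0.05,-0.53,0,0],[0,-0.052,-0.55,0,0]])

```text
time_s: 6.4
position: [0.5555, -0.0452, 0.0905]
tcp_rot: [[0.999, 0.043, -0.0], [0.043, -0.999, 0.0], [-0.0, -0.0, -1.0]]
force: [-0.1, 2.3, 0.7]
opening: 0.499
grasp_force: 0.0
```

Run:
```python
from rig import *
from h import *
s=read_state(); print(s["position"],inS(s["position"]),s["force"],s["moment"])
im=np.hstack([cv2.resize(capture(n)["color"][y:y+210,x:x+210,::-1],(400,400),interpolation=2) for n,y,x in (("top",80,210),("side",60,200))])
cv2.imwrite("pics/c.png",im)
```

```text
[ 0.55547171 -0.04523043  0.09051118] [np.float64(-87.6), np.float64(-17.5), np.float64(90.5)] [-0.0725144   2.27007123  0.6967639 ] [ 0.20203172  0.02680866 -0.00242336]
```

View pics/c.png

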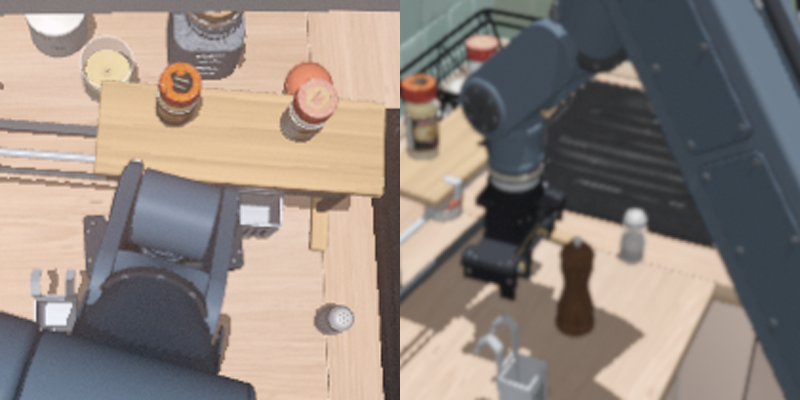

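The caddy is at (260,215) with its left side on the gripper body, about 20 mm short of the collar. I'll finish slowly.

Call:
step_arm(targets=[[0,-0.001,-0.01,0,0],[0,-0.002,-0.02,0,0],[0,-0.003,-0.03,0,0],[0,-0.004,-0.04,0,0],[0,-0.005,-0.05,0,0],[0,-0.006,-0.06,0,0],[0,-0.006,-0.066,0,0],[0,-0.006,-0.066,0,0]])

```text
time_s: 7.3
position: [0.554, -0.0616, 0.0905]
tcp_rot: [[0.999, 0.043, 0.0], [0.043, -0.999, -0.0], [-0.0, 0.0, -1.0]]
force: [-0.2, 1.1, 0.8]
opening: 0.498
grasp_force: 0.0
```

Call:
step_arm(targets=[[0,0,-0.005,0,0],[0,-0.001,-0.01,0,0],[0,-0.001,-0.01,0,0]])

```text
time_s: 7.6
position: [0.5538, -0.0638, 0.0906]
tcp_rot: [[0.999, 0.044, 0.0], [0.044, -0.999, -0.0], [0.0, 0.0, -1.0]]
force: [0.3, 1.7, 0.8]
opening: 0.501
grasp_force: 0.0
```

Call:
step_arm(targets=[[0,0,-0.004,0,0],[0,-0.001,-0.008,0,0],[0,-0.001,-0.008,0,0]])

```text
time_s: 7.9
position: [0.5535, -0.0658, 0.0905]
tcp_rot: [[0.999, 0.044, 0.0], [0.044, -0.999, -0.0], [0.0, 0.0, -1.0]]
force: [-0.1, 1.0, 0.3]
opening: 0.504
grasp_force: 0.0
```

Call:
step_arm(targets=[[0,0,-0.004,0,0],[0,-0.001,-0.008,0,0],[0,-0.001,-0.008,0,0]])

```text
time_s: 8.2
position: [0.5533, -0.0678, 0.0906]
tcp_rot: [[0.999, 0.044, 0.0], [0.044, -0.999, -0.0], [0.0, 0.0, -1.0]]
force: [0.2, 0.9, 0.8]
opening: 0.492
grasp_force: 0.0
```

Call:
step_arm(targets=[[0,0,-0.004,0,0],[0,-0.001,-0.008,0,0],[0,-0.001,-0.008,0,0]])

```text
time_s: 8.5
position: [0.5531, -0.0698, 0.0906]
tcp_rot: [[0.999, 0.044, 0.0], [0.044, -0.999, -0.0], [0.0, 0.0, -1.0]]
force: [-0.3, 1.7, 1.1]
opening: 0.498
grasp_force: 0.0
```

Call:
step_arm(targets=[[0,0,-0.004,0,0],[0,-0.001,-0.008,0,0],[0,-0.001,-0.008,0,0]])

```text
time_s: 8.8
position: [0.5528, -0.0719, 0.0906]
tcp_rot: [[0.999, 0.044, 0.0], [0.044, -0.999, -0.0], [0.0, 0.0, -1.0]]
force: [0.5, 1.9, -0.6]
opening: 0.501
grasp_force: 0.0
```

Call:
step_arm(targets=[[0,0,-0.004,0,0],[0,-0.001,-0.008,0,0],[0,-0.001,-0.008,0,0]])

```text
time_s: 9.1
position: [0.5526, -0.0739, 0.0906]
tcp_rot: [[0.999, 0.044, 0.0], [0.044, -0.999, -0.0], [0.0, 0.0, -1.0]]
force: [-0.2, 1.1, 0.5]
opening: 0.5
grasp_force: 0.0
```

Call:
step_arm(targets=[[0,0,-0.004,0,0],[0,-0.001,-0.008,0,0],[0,-0.001,-0.008,0,0]])

```text
time_s: 9.4
position: [0.5523, -0.0759, 0.0906]
tcp_rot: [[0.999, 0.044, 0.0], [0.044, -0.999, -0.0], [0.0, 0.0, -1.0]]
force: [-0.9, 1.1, 0.7]
opening: 0.497
grasp_force: 0.0
```

Call:
step_arm(targets=[[0,0,-0.004,0,0],[0,-0.001,-0.008,0,0],[0,-0.001,-0.008,0,0]])

```text
time_s: 9.7
position: [0.5521, -0.0779, 0.0906]
tcp_rot: [[0.999, 0.044, 0.0], [0.044, -0.999, -0.0], [0.0, 0.0, -1.0]]
force: [0.2, 2.0, 0.7]
opening: 0.499
grasp_force: 0.0
```

Call:
step_arm(targets=[[0,0,-0.004,0,0],[0,-0.001,-0.008,0,0],[0,-0.001,-0.008,0,0]])

```text
time_s: 10.0
position: [0.5518, -0.0798, 0.0905]
tcp_rot: [[0.999, 0.044, 0.0], [0.044, -0.999, -0.0], [0.0, 0.0, -1.0]]
force: [-0.7, 1.7, 1.3]
opening: 0.501
grasp_force: 0.0
```

Call:
step_arm(targets=[[0,0,-0.004,0,0],[0,-0.001,-0.008,0,0],[0,-0.001,-0.008,0,0]])

```text
time_s: 10.3
position: [0.5516, -0.0818, 0.0905]
tcp_rot: [[0.999, 0.044, 0.0], [0.044, -0.999, -0.0], [0.0, 0.0, -1.0]]
force: [-0.6, 1.4, 0.9]
opening: 0.5
grasp_force: 0.0
```

Run:
```python
from rig import *
from h import *
t=capture("top"); s=read_state(); print(inS(s["position"]),s["force"])
# predicted flush caddy rim corners (z=165) and board corners, native px
print(proj(t,[W(x,y,165) for x,y in ((-58,-136),(-58,-200),(-16,-200))]).round(1).tolist())
g=t["color"].astype(int)
# row profile through front rim / box area
for r in (191,194,197,200): print(r,[int(v) for v in g[r,325:372].mean(1)])
```

```text
[np.float64(-88.0), np.float64(-54.3), np.float64(90.6)] [0.2664718  0.88159086 0.50688877]
[[346.1, 198.3], [372.9, 200.3], [373.6, 182.9]]
191 [148, 146, 145, 143, 141, 143, 140, 140, 138, 140, 138, 139, 137, 136, 137, 137, 135, 136, 133, 111, 80, 81, 107, 116, 116, 116, 114, 117, 116, 120, 111, 188, 219, 223, 223, 224, 224, 224, 225, 225, 225, 124, 111, 111, 112, 110, 110]
194 [159, 159, 156, 157, 154, 153, 152, 149, 150, 148, 145, 147, 143, 142, 142, 141, 140, 141, 126, 96, 77, 102, 113, 116, 116, 116, 117, 115, 116, 102, 147, 216, 226, 226, 227, 226, 226, 226, 226, 226, 225, 122, 112, 110, 112, 111, 113]
197 [155, 157, 158, 158, 158, 158, 158, 162, 160, 159, 159, 156, 158, 154, 154, 149, 149, 131, 97, 76, 87, 108, 115, 114, 113, 117, 116, 116, 117, 100, 204, 218, 217, 220, 222, 220, 218, 217, 224, 226, 220, 119, 108, 112, 112, 112, 117]
200 [141, 143, 144, 147, 147, 149, 151, 152, 152, 155, 157, 157, 159, 158, 160, 157, 137, 100, 81, 76, 103, 114, 116, 117, 115, 114, 114, 115, 103, 104, 111, 118, 118, 119, 118, 119, 121, 120, 112, 108, 111, 118, 120, 123, 134, 149, 181]
```

Call:
step_arm(targets=[[0,0,-0.005,0,0],[0,-0.001,-0.01,0,0],[0,-0.0015,-0.016,0,0],[0,-0.0015,-0.016,0,0]])

```text
time_s: 10.75
position: [0.551, -0.0846, 0.0906]
tcp_rot: [[0.999, 0.044, -0.0], [0.044, -0.999, 0.001], [-0.0, -0.001, -1.0]]
force: [0.2, 6.3, 1.4]
opening: 0.499
grasp_force: 0.0
```

Call:
step_arm(targets=[[0,0,-0.004,0,0],[0,-0.001,-0.008,0,0],[0,-0.001,-0.008,0,0]])

```text
time_s: 11.05
position: [0.5507, -0.0854, 0.0907]
tcp_rot: [[0.999, 0.045, -0.0], [0.045, -0.999, 0.003], [-0.0, -0.003, -1.0]]
force: [1.2, 10.8, 2.8]
opening: 0.495
grasp_force: 0.0
```

Call:
step_arm(targets=[[0,0,-0.004,0,0],[0,-0.001,-0.008,0,0],[0,-0.001,-0.008,0,0]])

```text
time_s: 11.35
position: [0.5504, -0.0861, 0.0908]
tcp_rot: [[0.999, 0.046, -0.0], [0.046, -0.999, 0.004], [-0.0, -0.004, -1.0]]
force: [2.2, 15.5, 2.9]
opening: 0.499
grasp_force: 0.0
```

Call:
step_arm(targets=[[0,0,-0.004,0,0],[0,-0.001,-0.008,0,0],[0,-0.001,-0.008,0,0]])

```text
time_s: 11.65
position: [0.5502, -0.0868, 0.0909]
tcp_rot: [[0.999, 0.047, -0.0], [0.047, -0.999, 0.006], [-0.0, -0.006, -1.0]]
force: [3.6, 20.3, 4.7]
opening: 0.504
grasp_force: 0.0
```

Contact with the collar came at tool y ≈ −0.084, and force has risen steadily to 20 N. I'll ease off and rise clear, then check.

Call:
step_arm(targets=[[0,0,0.01,0,0],[0,0.001,0.02,0,0],[0,0.002,0.03,0,0],[0,0.004,0.05,0,0],[0,0.006,0.08,0,0],[0,0.01,0.13,0,0],[0,0.0,0.2,0,0],[0,-0.02,0.25,0.15,0],[0,-0.05,0.25,0.3,0],[0,-0.1,0.3,0.45,0],[0,-0.2,0.4,0.6,0],[0.5,-0.3,0.5,0.7,-0.02],[1,-0.35,0.6,0.7,-0.03],[1,-0.35,0.8,0.7,-0.03],[1,-0.35,1,0.7,-0.03],[1,-0.35,1,0.7,-0.03]])

```text
time_s: 13.25
position: [0.4611, 0.1644, 0.2658]
tcp_rot: [[0.999, -0.043, 0.0], [-0.043, -0.999, 0.003], [0.0, -0.003, -1.0]]
force: [-0.6, -0.5, 0.0]
opening: 0.869
grasp_force: 0.0
```

Run:
```python
from rig import *
from h import *
t=capture("top"); s=read_state(); print(s["position"],inS(s["position"]),s["force"])
c=t["color"][:,:,::-1]
a=cv2.resize(c[155:235,300:400],(800,600)[:1]*1+(640,) if 0 else (700,560),interpolation=2)[:, :]
sd=capture("side")["color"][:,:,::-1]
im=np.hstack([cv2.resize(c[165:215,320:385],(390,300),interpolation=2),cv2.resize(sd[100:175,200:300],(400,300),interpolation=2)])
im2=np.hstack([cv2.resize(c[190:260,210:275],(279,300),interpolation=2),cv2.resize(c[100:230,170:395],(511,295),interpolation=2)[:295]] ) if 0 else cv2.resize(c[150:290,170:397],(486,300),interpolation=2)
im2=np.hstack([im2,cv2.resize(c[210:265,215:270],(300,300),interpolation=2)])
w=max(im.shape[1],im2.shape[1]); pad=lambda i:np.pad(i,((0,0),(0,w-i.shape[1]),(0,0)))
cv2.imwrite("pics/d.png",np.vstack([pad(im),pad(im2)])); print(w)
```

```text
[0.46134187 0.16183268 0.26550394] [np.float64(-200.7), np.float64(179.8), np.float64(265.5)] [ 0.51890487 -0.14187261 -0.59137718]
790
```

View pics/d.png

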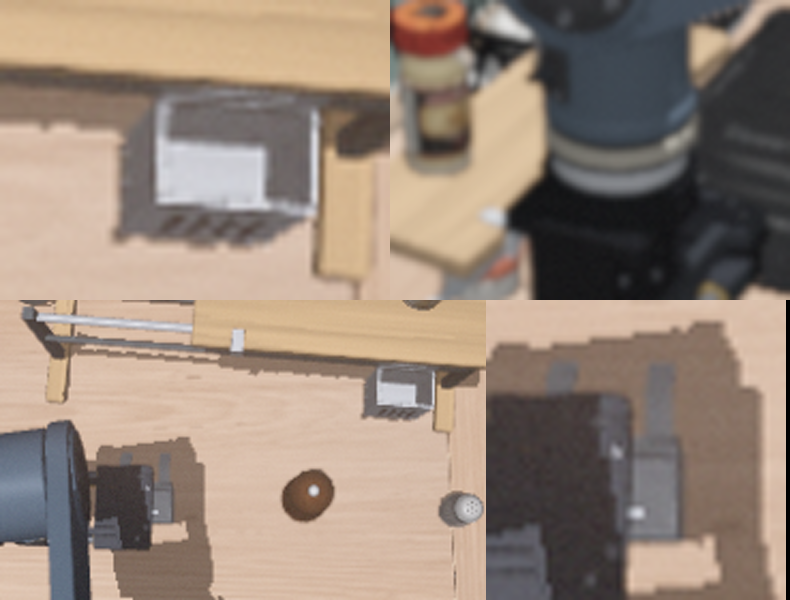

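The tall caddy's rim spans native columns 346.0–373.0, against a predicted 346.1–372.9 when flush, so it is flush against the collar. The clip is still at column 280.7. Next is the low caddy, partly hidden under the gripper at (650,490).

Run:
```python
from rig import *
from h import *
t=capture("top"); s=read_state()
lo,r=fit([(t,[[-22,28,75],[22,28,75],[22,-28,75],[-22,-28,75]],T1([[217,457],[217,402],[285,402],[285,457]]))],[.5,0,0])
print("top only",lo,r.round(1).tolist())
lo2,r=fit([(t,[[-22,28,75],[22,28,75],[22,-28,75],[-22,-28,75],[36,28,137],[36,16,137],[36,-16,137],[36,-28,137]],T1([[217,457],[217,402],[285,402],[285,457],[210,365],[226,365],[267,365],[282,365]]))],[.5,0,0])
print("hooks",lo2,r.round(1).tolist())
g=place(lo,[-.022,0,.048])[0]; print("grasp",g)
R=s["tcp_rot"]; a=np.arctan2(-R[0,1],R[1,1]); d=(np.degrees(lo[2]-a)+90)%180-90
print("shift",((g-s["position"])/.25).round(3),"turn",d/180)
```

```text
top only [ 0.47415068  0.0920952  -0.0111833 ] [[0.1, -0.4], [0.2, 0.4], [-0.2, 0.4], [-0.2, -0.4]]
hooks [ 0.4810963   0.09197189 -0.01283864] [[0.1, -3.2], [0.3, -2.4], [-0.1, -2.4], [-0.2, -3.2], [0.4, 2.1], [0.0, 2.0], [-0.3, 2.0], [-0.2, 2.0]]
grasp [0.45215206 0.09234122 0.048     ]
shift [-0.04  -0.266 -0.869] turn 0.011889939257049618
```

Call:
step_arm(targets=[[1,-0.034,-0.13,0,0.01],[1,-0.034,-0.26,0,0.01],[1,-0.034,-0.26,-0.15,0.01],[1,-0.034,-0.26,-0.3,0.01],[1,-0.034,-0.26,-0.35,0.01],[1,-0.034,-0.26,-0.35,0.01]])

```text
time_s: 14.0
position: [0.4526, 0.0917, 0.1761]
tcp_rot: [[1.0, -0.022, -0.006], [-0.022, -1.0, -0.0], [-0.006, 0.0, -1.0]]
force: [0.1, -0.7, -0.3]
opening: 0.999
grasp_force: 0.0
```

Call:
step_arm(targets=[[1,0.003,0,-0.1,0],[1,0.003,0,-0.2,0],[1,0.003,0,-0.28,0],[1,0.003,0,-0.36,0],[1,0.003,0,-0.43,0],[1,0.003,0,-0.48,0],[1,0.003,0,-0.51,0],[1,0.003,0,-0.51,0]])

```text
time_s: 14.8
position: [0.4555, 0.0927, 0.0505]
tcp_rot: [[1.0, -0.02, -0.0], [-0.02, -1.0, -0.0], [-0.0, 0.0, -1.0]]
force: [-0.2, -0.4, -0.0]
opening: 0.998
grasp_force: 0.0
```

Call:
step_arm(targets=[[-1,0,0,0,0],[-1,0,0,0,0],[-1,0,0,0,0],[-1,0,0,0,0],[-1,0,0,0,0],[-1,0,0,0,0]])

```text
time_s: 15.4
position: [0.4553, 0.0934, 0.0508]
tcp_rot: [[1.0, -0.019, 0.001], [-0.019, -1.0, -0.0], [0.001, 0.0, -1.0]]
force: [0.2, 0.1, 3.3]
opening: 0.642
grasp_force: 30.0
```

Gripped, at 55.9 mm. I'll lift and carry it to in front of the open rail.

Run:
```python
from rig import *
from h import *
s=read_state()
for w in ((-125,185,195),(-56,185,195),(-56,185,140)): print(cmd(s,*w))
```

```text
([0.327, 0.266, 0.577], np.float64(-0.0238))
([0.602, 0.24, 0.577], np.float64(-0.0238))
([0.602, 0.24, 0.357], np.float64(-0.0238))
```

Call:
step_arm(targets=[[-1,0,0,0.05,0],[-1,0,0,0.12,0],[-1,0,0,0.22,0],[-1,0,0,0.34,0],[-1,0,0,0.46,0],[-1,0,0,0.56,0],[-1,0,0,0.58,0],[-1,0,0,0.58,0]])

```text
time_s: 16.2
position: [0.4551, 0.0934, 0.1957]
tcp_rot: [[1.0, -0.019, 0.001], [-0.019, -1.0, -0.0], [0.001, 0.0, -1.0]]
force: [0.5, -0.0, -2.2]
opening: 0.642
grasp_force: 30.0
```

Call:
step_arm(targets=[[-1,0.05,0.05,0,-0.005],[-1,0.12,0.12,0,-0.01],[-1,0.2,0.19,0,-0.016],[-1,0.27,0.24,0,-0.024],[-1,0.327,0.266,0,-0.024],[-1,0.327,0.266,0,-0.024],[-1,0.327,0.266,0,-0.024]])

```text
time_s: 16.9
position: [0.5351, 0.1596, 0.1934]
tcp_rot: [[0.996, -0.094, -0.005], [-0.094, -0.996, -0.001], [-0.005, 0.001, -1.0]]
force: [-0.9, 0.4, -2.4]
opening: 0.641
grasp_force: 30.0
```

Run:
```python
from rig import *
from h import *
s=read_state(); print(inS(s["position"]),s["force"])
for w in ((-56,185,195),(-56,185,140)): print(cmd(s,*w))
```

```text
[np.float64(-127.1), np.float64(184.5), np.float64(193.4)] [-0.85153482  0.37501291 -2.42545491]
([0.283, -0.024, 0.006], np.float64(0.0001))
([0.283, -0.024, -0.214], np.float64(0.0001))
```

Call:
step_arm(targets=[[-1,0.06,-0.005,0.02,0],[-1,0.13,-0.011,0.04,0],[-1,0.2,-0.017,0.04,0],[-1,0.245,-0.021,0.04,0],[-1,0.271,-0.023,0.04,0],[-1,0.271,-0.023,0.04,0],[-1,0.271,-0.023,0.04,0]])

```text
time_s: 17.6
position: [0.6034, 0.154, 0.205]
tcp_rot: [[0.996, -0.095, -0.002], [-0.095, -0.996, -0.0], [-0.002, 0.0, -1.0]]
force: [-0.7, 0.4, -2.0]
opening: 0.639
grasp_force: 30.0
```

Call:
step_arm(targets=[[-1,0,0,-0.03,0],[-1,0,0,-0.06,0],[-1,0,0,-0.09,0],[-1,0,0,-0.12,0],[-1,0,0,-0.14,0],[-1,0,0,-0.14,0]])

```text
time_s: 18.2
position: [0.6039, 0.154, 0.1693]
tcp_rot: [[0.996, -0.094, -0.002], [-0.094, -0.996, -0.0], [-0.002, 0.0, -1.0]]
force: [-0.6, -0.3, -2.4]
opening: 0.641
grasp_force: 30.0
```

Run:
```python
from rig import *
from h import *
s=read_state(); print(inS(s["position"]),s["force"],s["moment"])
```

```text
[np.float64(-58.0), np.float64(185.4), np.float64(169.3)] [-0.6484765  -0.30708311 -2.35118674] [-0.01118119  0.0293844  -0.01977555]
```

Call:
step_arm(targets=[[-1,0,0,-0.02,0],[-1,0,0,-0.04,0],[-1,0,0,-0.06,0],[-1,0,0,-0.06,0]])

```text
time_s: 18.6
position: [0.604, 0.154, 0.1546]
tcp_rot: [[0.996, -0.094, -0.002], [-0.095, -0.996, -0.0], [-0.002, 0.0, -1.0]]
force: [-1.2, -0.4, -1.4]
opening: 0.638
grasp_force: 30.0
```

Call:
step_arm(targets=[[-1,0,0,-0.015,0],[-1,0,0,-0.03,0],[-1,0,0,-0.042,0],[-1,0,0,-0.042,0]])

```text
time_s: 19.0
position: [0.6042, 0.154, 0.1445]
tcp_rot: [[0.996, -0.094, -0.001], [-0.094, -0.996, -0.0], [-0.001, 0.0, -1.0]]
force: [-0.5, -0.0, -1.7]
opening: 0.638
grasp_force: 30.0
```

Lips are down past the rail with no contact. I'll lower the last few millimetres.

Call:
step_arm(targets=[[-1,0,0,-0.008,0],[-1,0,0,-0.012,0],[-1,0,0,-0.012,0]])

```text
time_s: 19.3
position: [0.6048, 0.1541, 0.142]
tcp_rot: [[0.996, -0.094, 0.0], [-0.094, -0.996, 0.0], [0.0, -0.0, -1.0]]
force: [-0.5, -0.0, -3.1]
opening: 0.641
grasp_force: 30.0
```

Call:
step_arm(targets=[[-1,0,0,-0.008,0],[-1,0,0,-0.012,0],[-1,0,0,-0.012,0]])

```text
time_s: 19.6
position: [0.6065, 0.1541, 0.1402]
tcp_rot: [[0.996, -0.094, 0.004], [-0.094, -0.996, 0.0], [0.004, -0.001, -1.0]]
force: [2.3, 0.6, 4.4]
opening: 0.636
grasp_force: 30.0
```

Run:
```python
from rig import *
from h import *
s=read_state(); print(inS(s["position"]),s["force"],s["moment"])
t=capture("top")["color"][:,:,::-1];sd=capture("side")["color"][:,:,::-1]
np.save("t_hang.npy",t); np.save("s_hang.npy",sd)
```

```text
[np.float64(-55.4), np.float64(185.7), np.float64(140.2)] [2.27216082 0.61837173 4.35207144] [-0.0220194  -0.42578353 -0.00660839]
```

Contact with the rail: the hooks centred themselves at hung height with 4 N up. I'll release and back off.

Call:
step_arm(targets=[[0.5,0,0,0.004,0],[1,0,0,0.004,0],[1,0,0,0.004,0],[1,0,0,0.004,0],[1,-0.05,0.005,0.004,0],[1,-0.12,0.01,0.004,0],[1,-0.2,0.02,0.004,0],[1,-0.2,0.02,0.004,0]])

```text
time_s: 20.5
position: [0.551, 0.1594, 0.1394]
tcp_rot: [[0.996, -0.094, -0.006], [-0.094, -0.996, -0.0], [-0.006, 0.001, -1.0]]
force: [-0.1, 0.6, 0.2]
opening: 1.0
grasp_force: 0.0
```

Run:
```python
from rig import *
from h import *
s=read_state(); print(inS(s["position"]),s["force"])
for w in ((-110,185,260),(-110,304,260),(-87,304,90)): print(cmd(s,*w))
```

```text
[np.float64(-111.2), np.float64(185.8), np.float64(139.4)] [-0.10901044  0.57466146  0.18255767]
([0.005, -0.004, 0.482], np.float64(-0.0))
([0.049, 0.47, 0.482], np.float64(-0.0))
([0.141, 0.462, -0.198], np.float64(-0.0))
```

Call:
step_arm(targets=[[0,0.02,0.12,0,0.0],[0,0.035,0.25,-0.05,0.0],[0,0.045,0.38,-0.1,0.02],[0,0.05,0.47,-0.15,0.044],[0,0.09,0.47,-0.198,0.044],[0,0.135,0.465,-0.198,0.044],[0,0.138,0.465,-0.198,0.044],[0,0.138,0.465,-0.198,0.044]])

```text
time_s: 21.3
position: [0.5906, 0.2741, 0.091]
tcp_rot: [[0.999, 0.041, 0.001], [0.041, -0.999, 0.0], [0.001, -0.0, -1.0]]
force: [-1.2, -0.9, 0.4]
opening: 0.506
grasp_force: 0.0
```

Run:
```python
from rig import *
from h import *
s=read_state(); print(inS(s["position"]),s["force"])
t=capture("top"); g=t["color"].astype(int)
print(proj(t,[W(x,y,165) for x,y in ((-58,213),(-58,157),(-14,157),(-14,213))]).round(1).tolist())
for r in (160,170,174,178,182,186,188,190): print(r,[int(v) for v in g[r,196:236].mean(1)])
```

```text
[np.float64(-82.5), np.float64(303.7), np.float64(91.0)] [-1.15352708 -0.89311905  0.38018208]
[[198.8, 187.1], [222.2, 188.9], [224.0, 170.7], [200.7, 169.0]]
160 [163, 176, 182, 181, 182, 184, 149, 176, 178, 183, 185, 185, 189, 191, 188, 191, 193, 196, 198, 201, 194, 183, 178, 180, 180, 169, 160, 220, 216, 213, 207, 205, 204, 204, 204, 204, 207, 208, 205, 204]
170 [61, 63, 92, 106, 113, 177, 176, 187, 217, 216, 189, 185, 180, 160, 149, 142, 106, 119, 138, 134, 145, 164, 160, 149, 144, 139, 126, 117, 85, 80, 91, 122, 123, 122, 122, 123, 121, 117, 115, 113]
174 [68, 62, 64, 79, 186, 95, 90, 90, 96, 94, 100, 106, 105, 102, 102, 103, 107, 106, 105, 104, 104, 104, 107, 107, 106, 111, 133, 137, 97, 105, 135, 175, 167, 117, 117, 117, 118, 135, 167, 115]
178 [83, 77, 97, 116, 203, 89, 90, 88, 95, 132, 123, 122, 145, 211, 212, 211, 211, 212, 211, 212, 211, 211, 213, 212, 213, 213, 201, 102, 93, 91, 104, 117, 118, 118, 116, 116, 116, 116, 117, 115]
182 [87, 58, 109, 114, 99, 89, 89, 89, 91, 117, 125, 124, 147, 214, 214, 214, 214, 215, 214, 215, 214, 214, 215, 214, 212, 205, 206, 94, 95, 94, 106, 113, 117, 115, 117, 114, 114, 115, 115, 112]
186 [85, 58, 104, 110, 102, 137, 140, 161, 164, 163, 170, 167, 175, 212, 211, 209, 208, 208, 206, 211, 209, 208, 208, 214, 213, 201, 141, 93, 96, 105, 114, 117, 120, 119, 119, 121, 120, 120, 120, 149]
188 [61, 64, 93, 105, 95, 95, 99, 101, 104, 106, 96, 92, 105, 108, 109, 130, 167, 178, 182, 193, 215, 217, 213, 207, 202, 194, 100, 93, 92, 101, 116, 114, 119, 116, 116, 116, 116, 118, 117, 147]
190 [56, 66, 95, 105, 89, 90, 95, 93, 96, 101, 102, 75, 73, 98, 102, 79, 67, 97, 103, 90, 73, 83, 105, 105, 104, 106, 102, 98, 94, 107, 114, 114, 116, 114, 113, 114, 113, 114, 115, 142]
```

The low caddy hangs as predicted: rim columns 199–222 and front row 187. Now I'll push it along the rail.

Call:
step_arm(targets=[[0,-0.018,-0.02,0,0],[0,-0.02,-0.04,0,0],[0,-0.022,-0.06,0,0],[0,-0.024,-0.085,0,0],[0,-0.027,-0.115,0,0],[0,-0.03,-0.147,0,0],[0,-0.033,-0.179,0,0],[0,-0.036,-0.211,0,0],[0,-0.039,-0.243,0,0],[0,-0.042,-0.275,0,0],[0,-0.045,-0.307,0,0],[0,-0.048,-0.339,0,0],[0,-0.051,-0.371,0,0],[0,-0.054,-0.403,0,0],[0,-0.057,-0.435,0,0],[0,-0.06,-0.46,0,0],[0,-0.062,-0.48,0,0],[0,-0.063,-0.49,0,0],[0,-0.063,-0.49,0,0]])

```text
time_s: 23.25
position: [0.5736, 0.1524, 0.0906]
tcp_rot: [[0.999, 0.043, 0.0], [0.043, -0.999, -0.0], [0.0, 0.0, -1.0]]
force: [-0.5, 0.3, -0.3]
opening: 0.502
grasp_force: 0.0
```

```bash
cat > prof.py <<'E'
from rig import *
from h import *
import sys
s=read_state(); print(inS(s["position"]),s["force"])
t=capture("top"); g=t["color"].astype(int)
for y in (23.5,): print(proj(t,[W(x,y+k,165) for x,k in ((-58,28),(-58,-28),(-14,-28),(-14,28))]).round(1).tolist())
for r in map(int,sys.argv[3:]): print(r,[int(v) for v in g[r,int(sys.argv[1]):int(sys.argv[2])].mean(1)])
E
python3 prof.py 255 305 176 180 184 188 190 192 194
```

```text
[np.float64(-88.0), np.float64(180.9), np.float64(90.6)] [-0.47868316  0.29604432 -0.29365667]
[[266.8, 192.3], [290.5, 194.1], [291.8, 175.8], [268.2, 174.0]]
176 [124, 124, 121, 120, 120, 123, 120, 121, 124, 123, 123, 113, 117, 117, 115, 162, 199, 133, 132, 133, 133, 134, 135, 132, 132, 130, 128, 132, 131, 113, 115, 107, 110, 111, 109, 109, 108, 106, 103, 104, 99, 99, 99, 99, 96, 97, 99, 97, 95, 96]
180 [227, 214, 214, 214, 210, 200, 200, 196, 186, 185, 184, 182, 174, 175, 165, 184, 216, 118, 131, 129, 132, 132, 132, 131, 132, 132, 130, 131, 133, 131, 132, 130, 133, 130, 130, 129, 133, 132, 131, 134, 132, 133, 132, 131, 135, 133, 133, 133, 132, 133]
184 [230, 230, 231, 230, 230, 230, 230, 230, 229, 230, 229, 229, 229, 228, 223, 198, 179, 130, 134, 135, 135, 133, 133, 163, 210, 209, 210, 209, 208, 208, 199, 164, 164, 156, 145, 180, 207, 207, 206, 207, 208, 207, 207, 197, 178, 207, 208, 207, 208, 208]
188 [173, 221, 230, 230, 229, 230, 230, 230, 230, 230, 230, 230, 231, 232, 228, 207, 125, 128, 132, 133, 131, 133, 132, 165, 207, 207, 208, 206, 208, 206, 207, 207, 208, 207, 207, 208, 207, 207, 205, 206, 206, 206, 204, 204, 204, 204, 205, 206, 204, 204]
190 [188, 198, 221, 235, 234, 233, 232, 228, 228, 227, 225, 225, 225, 228, 227, 213, 118, 124, 131, 132, 130, 129, 127, 162, 205, 204, 204, 202, 203, 201, 202, 201, 200, 199, 200, 197, 196, 195, 196, 196, 199, 198, 197, 198, 199, 201, 200, 199, 199, 201]
192 [104, 116, 115, 104, 110, 118, 123, 126, 136, 163, 190, 198, 201, 215, 234, 215, 109, 127, 126, 125, 127, 126, 129, 160, 203, 204, 203, 205, 206, 206, 205, 205, 207, 206, 206, 205, 207, 205, 206, 206, 205, 206, 206, 206, 206, 205, 205, 203, 203, 204]
194 [78, 102, 120, 108, 78, 93, 120, 112, 92, 80, 110, 118, 123, 122, 121, 120, 117, 134, 134, 134, 133, 135, 166, 209, 206, 205, 204, 207, 210, 210, 210, 208, 208, 208, 208, 208, 209, 210, 211, 213, 214, 213, 215, 214, 213, 211, 211, 210, 210, 212]
```

Call:
step_arm(targets=[[0,-0.002,-0.02,0,0],[0,-0.004,-0.04,0,0],[0,-0.006,-0.06,0,0],[0,-0.008,-0.08,0,0],[0,-0.01,-0.1,0,0],[0,-0.012,-0.12,0,0],[0,-0.013,-0.135,0,0],[0,-0.015,-0.15,0,0],[0,-0.016,-0.16,0,0],[0,-0.016,-0.165,0,0],[0,-0.016,-0.165,0,0]])

```text
time_s: 24.4
position: [0.5694, 0.1114, 0.0905]
tcp_rot: [[0.999, 0.043, -0.0], [0.043, -0.999, -0.0], [-0.0, 0.0, -1.0]]
force: [-0.5, 0.3, -0.2]
opening: 0.501
grasp_force: 0.0
```

```bash
python3 prof.py 262 310 160 164 168 184 190 192 194
```

```text
[np.float64(-88.4), np.float64(139.7), np.float64(90.5)] [-0.45035227  0.29906167 -0.17167213]
[[266.8, 192.3], [290.5, 194.1], [291.8, 175.8], [268.2, 174.0]]
160 [189, 191, 191, 191, 190, 189, 190, 191, 190, 190, 190, 191, 191, 189, 190, 190, 191, 188, 189, 190, 191, 190, 189, 191, 190, 190, 191, 195, 200, 199, 200, 199, 198, 198, 199, 200, 199, 200, 200, 199, 198, 199, 198, 198, 199, 199, 198, 198]
164 [198, 198, 199, 198, 201, 200, 199, 201, 201, 200, 201, 202, 201, 199, 199, 198, 210, 235, 232, 230, 230, 214, 156, 197, 196, 196, 195, 193, 195, 192, 192, 193, 191, 191, 191, 190, 189, 190, 188, 189, 187, 187, 187, 187, 188, 185, 186, 184]
168 [196, 196, 195, 193, 195, 195, 193, 193, 193, 192, 193, 192, 190, 189, 190, 177, 179, 228, 228, 229, 227, 218, 181, 197, 197, 198, 199, 199, 199, 199, 200, 200, 201, 200, 202, 201, 200, 200, 202, 200, 202, 201, 201, 201, 201, 201, 201, 202]
184 [79, 84, 104, 103, 104, 105, 118, 174, 226, 227, 227, 225, 226, 226, 227, 226, 226, 225, 225, 225, 226, 225, 225, 226, 220, 195, 180, 113, 124, 131, 135, 166, 208, 209, 208, 208, 197, 182, 209, 209, 209, 208, 209, 208, 197, 163, 164, 165]
190 [79, 88, 107, 109, 102, 101, 110, 127, 135, 140, 177, 224, 225, 224, 224, 223, 223, 224, 225, 223, 223, 223, 225, 222, 218, 201, 162, 115, 121, 122, 126, 157, 198, 199, 198, 199, 201, 203, 202, 203, 199, 201, 202, 202, 203, 204, 203, 202]
192 [79, 86, 110, 133, 133, 105, 112, 154, 195, 207, 227, 229, 229, 230, 231, 232, 232, 233, 233, 235, 233, 233, 234, 233, 233, 220, 151, 114, 126, 133, 163, 208, 206, 208, 206, 209, 208, 206, 206, 206, 204, 204, 204, 204, 205, 205, 207, 207]
194 [77, 85, 105, 107, 106, 107, 102, 111, 114, 116, 109, 99, 115, 121, 106, 99, 106, 124, 120, 100, 101, 118, 121, 126, 124, 125, 122, 115, 126, 134, 168, 212, 213, 215, 215, 216, 213, 213, 213, 212, 212, 211, 212, 211, 212, 211, 211, 210]
```

Call:
step_arm(targets=[[0,0,-0.005,0,0],[0,-0.001,-0.01,0,0],[0,-0.001,-0.015,0,0],[0,-0.002,-0.02,0,0],[0,-0.002,-0.024,0,0],[0,-0.002,-0.024,0,0]])

```text
time_s: 25.05
position: [0.5689, 0.1054, 0.0905]
tcp_rot: [[0.999, 0.043, -0.0], [0.043, -0.999, -0.0], [-0.0, 0.0, -1.0]]
force: [-0.1, 0.5, -1.1]
opening: 0.502
grasp_force: 0.0
```

```bash
python3 prof.py 264 296 186 190 192
```

```text
[np.float64(-88.4), np.float64(133.7), np.float64(90.5)] [-0.09261132  0.46229113 -1.09838343]
[[266.8, 192.3], [290.5, 194.1], [291.8, 175.8], [268.2, 174.0]]
186 [78, 81, 88, 107, 104, 100, 104, 122, 180, 228, 228, 228, 229, 229, 229, 230, 229, 230, 229, 230, 229, 230, 229, 231, 230, 233, 221, 124, 121, 137, 136, 172]
190 [76, 80, 85, 108, 107, 102, 104, 124, 136, 135, 175, 222, 223, 224, 229, 231, 231, 230, 229, 230, 229, 229, 229, 230, 229, 230, 213, 108, 119, 126, 124, 158]
192 [78, 77, 84, 101, 128, 141, 117, 146, 183, 229, 228, 229, 225, 225, 225, 225, 225, 226, 228, 228, 226, 226, 226, 225, 226, 226, 210, 114, 120, 132, 166, 206]
```

The rim's right edge is now at column 290.4, against a target of about 290.6. I'll back off gently and check.

Call:
step_arm(targets=[[0,0.001,0.01,0,0],[0,0.002,0.02,0,0],[0,0.003,0.04,0,0],[0,0.005,0.07,0,0],[0,0.008,0.12,0,0],[0,0.01,0.2,0,0],[0,-0.05,0.35,0.05,0],[0,-0.15,0.5,0.2,0],[0,-0.25,0.65,0.4,0],[0,-0.35,0.7,0.55,0],[0,-0.45,0.8,0.6,0],[0,-0.45,0.8,0.6,0],[0,-0.45,0.8,0.6,0]])

```text
time_s: 26.4
position: [0.4556, 0.3073, 0.2417]
tcp_rot: [[0.999, 0.047, 0.002], [0.047, -0.999, 0.001], [0.003, -0.001, -1.0]]
force: [0.5, -0.8, 0.2]
opening: 0.499
grasp_force: 0.0
```

```bash
python3 prof.py 262 294 166 190
python3 - <<'E'
from rig import *
from h import *
c=capture("top")["color"][:,:,::-1]; d=capture("side")["color"][:,:,::-1]
a=cv2.resize(c[155:200,260:320],(800,600),interpolation=2)[:360]
a=np.hstack([cv2.resize(c[155:205,262:302],(400,500),interpolation=2),cv2.resize(d[95:195,200:280],(400,500),interpolation=2)])
b=cv2.resize(c[165:185,260:420],(800,100),interpolation=2)
cv2.imwrite("pics/e.png",np.vstack([a,b]))
E
```

```text
[np.float64(-220.1), np.float64(324.1), np.float64(241.7)] [ 0.52060684 -0.81744494  0.15552951]
[[266.8, 192.3], [290.5, 194.1], [291.8, 175.8], [268.2, 174.0]]
166 [169, 168, 168, 169, 171, 174, 177, 179, 176, 177, 177, 179, 179, 179, 179, 177, 187, 212, 207, 207, 208, 202, 171, 180, 179, 182, 180, 182, 182, 182, 183, 181]
190 [188, 186, 180, 158, 156, 116, 127, 160, 207, 211, 212, 212, 211, 210, 211, 211, 211, 210, 210, 210, 209, 209, 209, 210, 199, 179, 201, 117, 114, 111, 110, 138]
```

View pics/e.png

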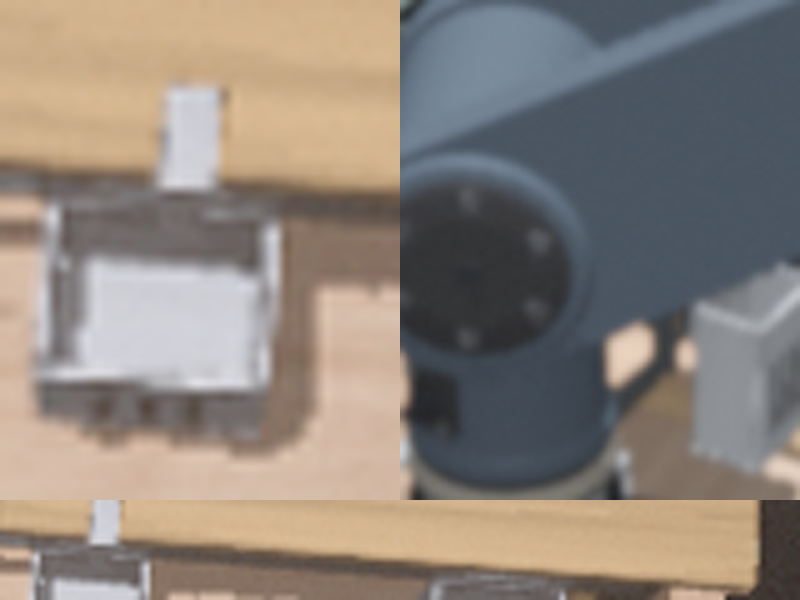

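The view shows the low caddy square, but after release its rim spans 265.1–288.5. That puts its middle about 4 mm left of the clip at 280.7: it had been yawed slightly while pushed and sprang back. I'll push again, 4 mm further.

Call:
step_arm(targets=[[0,0.1,-0.1,-0.1,0],[0,0.2,-0.2,-0.25,0],[0,0.3,-0.3,-0.4,0],[0,0.38,-0.4,-0.53,0],[0,0.43,-0.5,-0.59,0],[0,0.458,-0.6,-0.6,0],[0,0.456,-0.68,-0.6,0],[0,0.454,-0.73,-0.6,0],[0,0.452,-0.76,-0.6,0],[0,0.451,-0.775,-0.6,0],[0,0.45,-0.785,-0.6,0],[0,0.45,-0.795,-0.6,0],[0,0.449,-0.803,-0.6,0],[0,0.449,-0.81,-0.6,0],[0,0.449,-0.815,-0.6,0],[0,0.449,-0.815,-0.6,0]])

```text
time_s: 28.15
position: [0.5686, 0.102, 0.0906]
tcp_rot: [[0.999, 0.044, -0.0], [0.044, -0.999, 0.0], [-0.0, -0.0, -1.0]]
force: [-1.7, 2.1, 0.3]
opening: 0.496
grasp_force: 0.0
```

Call:
step_arm(targets=[[0,0.001,0.004,0,0],[0,0.002,0.01,0,0],[0,0.003,0.025,0,0],[0,0.005,0.05,0,0],[0,0.008,0.12,0,0],[0,0.01,0.2,0,0],[0,-0.05,0.35,0.05,0],[0,-0.05,0.35,0.05,0]])

```text
time_s: 28.95
position: [0.5548, 0.1934, 0.104]
tcp_rot: [[0.999, 0.048, 0.0], [0.048, -0.999, 0.001], [0.0, -0.001, -1.0]]
force: [-0.5, -0.0, 0.3]
opening: 0.499
grasp_force: 0.0
```

```bash
python3 prof.py 262 294 180 184 190
```

```text
[np.float64(-110.6), np.float64(220.0), np.float64(104.0)] [-0.46849251 -0.01663454  0.27606824]
[[266.8, 192.3], [290.5, 194.1], [291.8, 175.8], [268.2, 174.0]]
180 [203, 202, 203, 201, 202, 203, 194, 179, 175, 116, 118, 128, 142, 140, 130, 132, 128, 119, 120, 118, 117, 112, 111, 111, 110, 113, 122, 119, 119, 175, 213, 128]
184 [202, 202, 204, 206, 207, 207, 209, 199, 129, 139, 140, 175, 223, 223, 222, 222, 222, 223, 222, 222, 221, 221, 221, 221, 220, 221, 221, 220, 201, 173, 209, 130]
190 [201, 200, 201, 200, 200, 193, 188, 199, 128, 140, 178, 226, 225, 225, 226, 225, 226, 223, 225, 223, 224, 226, 224, 225, 225, 224, 224, 214, 183, 185, 143, 122]
```

```bash
python3 prof.py 262 298 176 187 192
python3 - <<'E'
from rig import *
from h import *
t=capture("top"); g=t["color"].astype(int)
print("tall pred flush",proj(t,[W(x,y,165) for x,y in ((-58,-136),(-58,-200),(-14,-200),(-14,-136))]).round(1).tolist())
for r in (187,191,195): print(r,[int(v) for v in g[r,342:380].mean(1)])
print("clip",[inS(unproj(t,[280.75,r],.26))[:2] for r in (164,168)])
E
```

```text
[np.float64(-109.7), np.float64(218.4), np.float64(103.6)] [-0.13041846 -0.28526218 -0.84036042]
[[266.8, 192.3], [290.5, 194.1], [291.8, 175.8], [268.2, 174.0]]
176 [186, 189, 188, 190, 189, 192, 201, 209, 215, 106, 113, 109, 106, 114, 111, 113, 119, 120, 120, 119, 130, 149, 143, 134, 129, 130, 124, 119, 120, 117, 115, 103, 97, 98, 97, 98]
187 [204, 205, 206, 208, 205, 206, 217, 219, 138, 142, 179, 226, 227, 225, 225, 226, 226, 225, 226, 226, 226, 225, 225, 225, 225, 226, 226, 219, 187, 157, 176, 131, 131, 132, 163, 205]
192 [195, 194, 194, 194, 195, 190, 197, 222, 221, 221, 218, 216, 205, 200, 199, 204, 199, 200, 216, 222, 216, 216, 228, 230, 227, 223, 222, 210, 171, 180, 127, 131, 126, 128, 161, 201]
tall pred flush [[346.1, 198.3], [372.9, 200.3], [373.6, 182.1], [347.0, 180.0]]
187 [118, 113, 114, 115, 186, 170, 122, 118, 119, 117, 118, 119, 114, 118, 118, 116, 117, 117, 117, 113, 116, 115, 115, 116, 115, 113, 113, 110, 110, 130, 222, 105, 107, 113, 83, 78, 77, 78]
191 [113, 114, 114, 115, 212, 214, 212, 217, 218, 218, 217, 218, 216, 217, 215, 215, 218, 218, 217, 218, 217, 218, 154, 115, 113, 113, 113, 114, 114, 134, 229, 115, 174, 186, 156, 141, 133, 136]
195 [113, 113, 115, 111, 208, 224, 221, 220, 220, 221, 220, 221, 220, 221, 221, 221, 221, 221, 221, 222, 221, 221, 132, 116, 114, 117, 113, 110, 113, 129, 224, 116, 178, 188, 190, 191, 189, 188]
clip [[np.float64(-9.5), np.float64(24.1)], [np.float64(-18.4), np.float64(23.4)]]
```

The tall caddy still shows at the collar. The low one hangs square, with its middle about 2–3 mm from the clip by the top image, and the robot touches nothing. I'll hand in.

```bash
python3 -c "
from rig import *
print(read_state()['force'],read_state()['qvel']); print(hand_in())"
```

```text
[ 0.59258236 -0.22853261 -0.82708426] [-1.46068903e+00  3.91908044e-01 -3.97094751e-04  5.66669539e-02
 -5.55141913e-02 -4.75089558e-03]
the job is handed in; nothing more can be done
None
```

I've handed the job in: the tall caddy is flush against the collar, and the low caddy hangs on the rail with its middle about 2–3 mm right of the pointer clip, as measured in the top image. I saw no sign of anything else being moved. The verdict wasn't shown.

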